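# Draw a battery pack out of an instrument barrel with a pull hook

## Task

Before this instrument is scrapped its battery must come out: take the pull hook from the rack, catch the wire loop of the pack down in the barrel and draw the pack out with the hook, not with the fingers. Lower it gently so that it stands upright in the empty bay of the battery tray, leaving the two packs there standing, then unhook it and hang the hook back in its rack; the awl stays hanging there.

Things in the scene. Friction and masses are not known exactly. Their poses are not given: they have to be found in the camera images.
- hook: Pull hook, 90 g, 4.5 mm steel wire shank with a black T handle on top. Origin on the shank axis at the underside of its round collar (26 mm across, 4 mm thick); z up the shank. Shank straight 80 mm down from the origin, then a half circle (radius 6.5 mm to the wire's centre) towards the hook's -x into a tip at x -13 mm that ends at z -73.75 mm. Lowest point z -88.75 mm.
- hook_handle (a point): Middle of the T handle bar, 35 mm above the hook's origin. The bar measures 64 mm along the hook's y, 18 mm along its x (grip it across this) and 20 mm in height; below it a 16 mm round neck down to the collar
- hook_bend (a point): Inside bottom of the bend, where a caught loop rests (hook frame -6.5, 0, -84.25 mm); the gap between shank and tip is 8.5 mm wide and open upward, the tip ends 10.5 mm above this point
- awl: Awl hanging in the other notch, told from the hook by its round pear-shaped wooden handle (30 mm thick, top 66 mm above its origin) and straight pointed shank; same collar and origin as the hook. To be left hanging
- rack: Fixed grey sheet-metal tool rack, 190 mm along its y, base x -47 to 63 mm, z up, origin under it at table height. Shelf top at z 118 mm, 5 mm thick, front edge x -33 mm, with two notches 12 mm wide at y +45 and -45 mm, open to the front (the rack's -x, towards the robot; mouths flared), closed at x +4 mm. Back sheet with a window, as high as the shelf, at x 53 to 57 mm. Which tool hangs in which notch changes
- notch_left (a point): Left notch, rack frame 0, 45, 118 mm. A tool hangs with its shank here and its collar flat on the shelf (its origin at this point, within a few mm). It goes in and out from the front or, the hook's tip pointing forward along the notch as at the start (hook's axes as the rack's), straight up and down
- notch_right (a point): Right notch, rack frame 0, -45, 118 mm; like the left one
- housing: Fixed instrument barrel: upright round aluminium tube on a square clamp foot of 112 mm; origin on its axis at table height, z up. Bore 53 mm across, open at the top; mouth at z 135 mm (flange 75 mm across), bore floor at z 14 mm
- housing_mouth (a point): Centre of the bore's mouth (z 135 mm)
- pack: The battery pack in the barrel, standing loose on the bore floor, 0.12 to 0.21 kg: black cylinder 48 mm across, 46 mm high, origin at the centre of its underside, z up. On top a stiff loop of 4 mm steel wire in the pack's x-z plane: legs at x +13 and -13 mm joined by a half-round arch whose centre line peaks at z 72 mm; the opening under it is 24 mm high, 22 mm wide and looks along the pack's y
- pull_loop (a point): Centre of the loop's wire at its peak (pack frame 0, 0, 72 mm), at the start about 49 mm below the barrel's mouth
- tray: Fixed grey battery tray, 220 x 88 x 34 mm with its rim, long along its x, z up, origin under its centre: three bays in a row, each about 65 mm (x) by 70 mm (y) inside, floor 4 mm above the table, partitions 30 mm high
- tray_bay (a point): Centre of the floor of the empty bay, the one at the tray's +x end (tray frame 69.3, 0, 4 mm)
- pack_b: Like the pack, standing in the tray's bay at the -x end; to be left standing
- pack_c: Like the pack, standing in the tray's middle bay; to be left standing

How it is judged:
By the outcome, as a careful person would: the job done as asked, in the order asked, and still so for the second after the job is handed in, with the robot touching nothing.
It also fails if it takes over 72 s, if anything falls off the work surface, if the arm or the gripper's body presses on something with over 40 N, if the wrist force passes 120 N, or if a joint passes its speed limit or range.

## Robot

A 7-joint arm with a two-finger parallel gripper is mounted at the origin on a cart in front of the work surface, level with it; the furniture and walls round the work are solid. World frame = base frame: x ahead of the robot, y to its left, z up, the work surface at z = 0. Lengths are in m, angles in rad, forces in N, time in s.
With the tool pointing down it reaches from about 0.425 to 0.95 m from the base axis. Payload 4.7 kg.
Tool frame: the origin (TCP) lies midway between the tips of the shut fingers; the grasp point (between the pads) lies 19 mm behind it; z points along the fingers, y is the line along which they close (so a half turn about z gives the same grasp; the last joint's range is limited). The gripper opens to 85 mm and grips with 20 to 120 N. Pads are 22 mm wide; open, the fingers measure 114 mm over their backs; the gripper's body (76 mm by 85 mm) begins 54 mm behind the grasp point. The pads swing forward as they close: fully open they stand 13 mm farther back than shut.
Start: joints at [-1.298, 0.469, -0.049, 1.532, 0.024, 1.141, -0.082], TCP at [0.201, 0.645, 0.231] pointing down, gripper open.
Joint ranges: [-2.59, 2.59], [-0.33, 1.99], [-1.39, 1.29], [0.1, 2.45], [-1.04, 4.18], [0.21, 1.99], [-2.66, 2.66]. Speed limits (rad/s): [2.57, 2.57, 3.14, 3.14, 3.14, 3.14, 3.14].

## Interface

Orientations are given as a unit quaternion [x, y, z, w].
In Python, from rig import robot, optics, order gives the robot as it stands.
- The arm moves only by the shell command python3 -m inch 'ROWS'. ROWS is JSON, a list of rows, each an object with "rot": the turn, a rotation vector about the world's x, y, z in rad, a list of three; "travel": the shift along the world's x, y, z in mm, a list of three; "fingers": the finger opening in mm, from 0 to 85.4. A call has 1 to 20 rows; each row shifts and turns the commanded pose from where the row before left it; what a row does not reach is not made up. A row lasts 1/12 s, in which the tool goes at most 41.7 mm and 7.16 degrees, less where a joint would pass 70% of its speed; a pose out of reach is approached as far as the arm can. A call is refused whole if a number of a shift passes 41.7 or a number of a turn 0.125, either way. A call with a gripper value outside its range is refused whole. The fingers move at their own pace and stop on an object; the grip force is fixed at half the most. Time passes only in rows, so rows that do not move let the fingers close. It gives the time, the measured TCP pose, the force, the opening and the grip force at its end, in the units of the state.
- robot.get_obs(): the state, without advancing time (a new reading comes with each control period).
- optics.snapshot(name): name is "scene" or "top"; returns a dict with "frame" (480x640x3 uint8, red, green, blue), "K" (3x3 intrinsics, pixels), "D" ([k1, k2, p1, p2, k3] as OpenCV has them; the pictures are not rectified), "world_to_cam" (4x4, takes a point from world to camera coordinates). Camera axes: x right, y down, z forward; pixel columns grow to the right and rows downward; lengths in m; the calibration is good to about 2 mm. A picture is of the moment at which its call begins. There is no depth.
- order.close_job(): hands the job in; it is judged then, once.
Trained networks look in the newest picture that a camera, given by its name, has taken for a name from the list of things; names that differ only in an ending like _2 or _b are one class to them, and where a whole thing is asked for, a point or a joint stands for the part that bears it (a point fixed in the world has none). Each returns a list of dicts, best first, with "conf" (0 to 1); they miss things now and then, are a little off and sometimes report something else, mostly with a low value. They report only what shows in the picture. A call takes as long as a camera call.
- optics.recognise(camera, name): "position" ([x, y, z] in m, in the coordinates of the camera as it stood for that picture, good to about 4 mm: the middle of the surface that is visible of it).
- optics.silhouettes(camera, name): "pixels" (480x640 bool, what is visible of it).
The state is a dict: "time": time; "qpos": joint angles; "qvel": joint speeds; "effort": joint torques, N m; "tcp_pos": TCP position; "orientation": TCP orientation; "ft_force": force on the tool from outside, world axes, zero at the start; "moment": the same for the moment, N m; "opening": opening from 0.0 (shut) to 1.0 (fully open); "grip_force": force on a finger pad.
Only numpy, scipy, OpenCV 4.12 (cv2) and the standard library are available. Lean on these libraries where they do the work, as an engineer would, in place of code of your own. Each camera call takes 0.05 s, during which the arm holds its last target. There are 200 camera calls.

## Working session

There is one attempt and no reset: what is moved stays moved. The work goes in short steps, Python scripts to look and compute and a shell command to move; the robot and the scene stay as the last step left them, time stands still between calls to the robot, and variables do not carry over. Pictures are saved under pics/ and viewed, at most 11 in all, crops included, and the job is handed in when it is done.

```bash
ls; mkdir -p pics
cat > h.py <<'E'
import numpy as np, cv2
from rig import robot, optics, order
def snap(n,f=None):
    s=optics.snapshot(n)
    if f: cv2.imwrite('pics/'+f,s['frame'][:,:,::-1])
    return s
def w(s,p):
    T=np.linalg.inv(np.array(s['world_to_cam'])); return T[:3,:3]@np.array(p)+T[:3,3]
def ray(s,uv):
    n=cv2.undistortPoints(np.array(uv,float).reshape(-1,1,2),np.array(s['K']),np.array(s['D'])).reshape(-1,2)
    T=np.linalg.inv(np.array(s['world_to_cam']))
    return T[:3,3],(np.c_[n,np.ones(len(n))]@T[:3,:3].T)
def atz(s,uv,z):
    c,d=ray(s,uv); return c+d*((z-c[2])/d[:,2])[:,None]
def px(s,P):
    M=np.array(s['world_to_cam']); r=cv2.Rodrigues(M[:3,:3])[0]
    return cv2.projectPoints(np.array(P,float).reshape(-1,1,3),r,M[:3,3],np.array(s['K']),np.array(s['D']))[0].reshape(-1,2)
E
python3 - <<'E'
from h import *
np.set_printoptions(precision=4,suppress=True)
print(robot.get_obs())
for c in ['scene','top']:
    s=snap(c,c+'0.png'); print(c,np.linalg.inv(s['world_to_cam'])[:3])
    for n in ['hook','hook_handle','awl','rack','notch_left','notch_right','housing','housing_mouth','pack','pull_loop','tray','tray_bay']:
        for r in optics.recognise(c,n)[:4]: print(n,round(r['conf'],2),w(s,r['position']),px(s,w(s,r['position'])))
E
```

```text
pics
{'time': 0.0, 'qpos': array([-1.2979,  0.4694, -0.0486,  1.5337,  0.0241,  1.141 , -0.0823]), 'qvel': array([-0.001 , -0.0003, -0.0002,  0.0004, -0.0016,  0.0008,  0.0003]), 'effort': array([ -0.    , -51.0325,  -0.0464, -23.7691,   0.0108,   0.0079,
         0.    ]), 'tcp_pos': array([0.2004, 0.6439, 0.2303]), 'orientation': array([ 0.1503,  0.9886, -0.001 , -0.0001]), 'ft_force': array([-0.4558,  0.2698,  0.1173]), 'moment': array([-0.0411,  0.0115, -0.0276]), 'grip_force': 0.0, 'opening': 0.99581562322534}
scene [[ 0.4706 -0.5733  0.6707 -0.5355]
 [-0.8823 -0.3053  0.3582 -0.515 ]
 [-0.0006 -0.7604 -0.6495  1.0742]]
hook 0.58 [0.4765 0.265  0.1544] [[225.0426 198.1588]]
hook_handle 0.59 [0.4771 0.2659 0.1512] [[224.9924 198.9959]]
awl 0.72 [0.51   0.3482 0.1591] [[205.6641 181.2495]]
rack 0.73 [0.496  0.2891 0.0128] [[226.2309 234.3995]]
notch_left 0.78 [0.5021 0.2879 0.0061] [[228.0528 235.1517]]
notch_left 0.23 [ 0.4604 -0.2459  0.0171] [[407.6312 309.5109]]
notch_right 0.83 [0.4979 0.2874 0.008 ] [[227.2941 235.5697]]
housing 0.91 [0.4735 0.0406 0.0494] [[303.0875 257.972
[... 1227 characters left out ...]
]
housing 0.93 [0.4909 0.0447 0.0245] [[320.8078 226.8378]]
housing_mouth 0.75 [0.4862 0.0433 0.0219] [[321.5594 229.0884]]
pack 0.96 [ 0.3853 -0.2494  0.0528] [[463.808  273.4579]]
pack 0.82 [ 0.4486 -0.2394  0.0461] [[456.8962 243.0691]]
pack 0.78 [0.5004 0.0478 0.0574] [[318.7529 220.972 ]]
pack 0.18 [ 0.4773 -0.2549  0.0063] [[458.6492 230.6867]]
pull_loop 0.75 [0.4997 0.0526 0.0562] [[316.5036 221.4258]]
tray 0.7 [ 0.4784 -0.2542  0.0054] [[458.1949 230.1883]]
tray 0.51 [0.4824 0.0464 0.0247] [[320.1068 230.7875]]
tray 0.41 [0.4837 0.2649 0.1574] [[201.126  227.3443]]
tray_bay 0.92 [ 0.4812 -0.2585  0.0139] [[461.1719 228.5612]]
tray_bay 0.27 [0.4816 0.0453 0.0272] [[320.608  231.0518]]
```

Run:
```python
import cv2
a=cv2.imread('pics/top0.png'); s=cv2.imread('pics/scene0.png')
cv2.imwrite('pics/a.png',cv2.resize(a[140:340,120:520],(800,400),interpolation=3))
b=cv2.resize(a[165:285,100:260],(800,600),interpolation=3);cv2.imwrite('pics/b.png',b)
b=cv2.resize(a[190:270,270:377],(800,598),interpolation=3);cv2.imwrite('pics/c.png',b)
```

```text
(no output)
```

View pics/b.png

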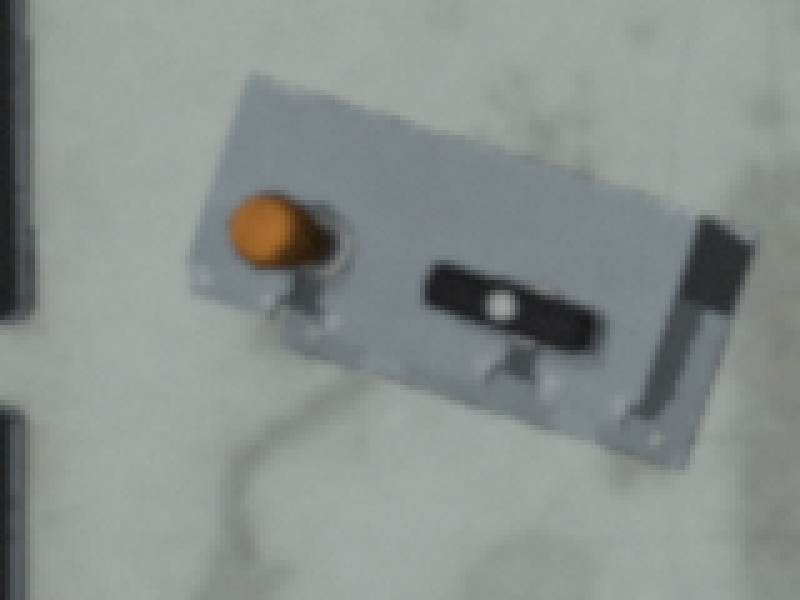

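View pics/c.png

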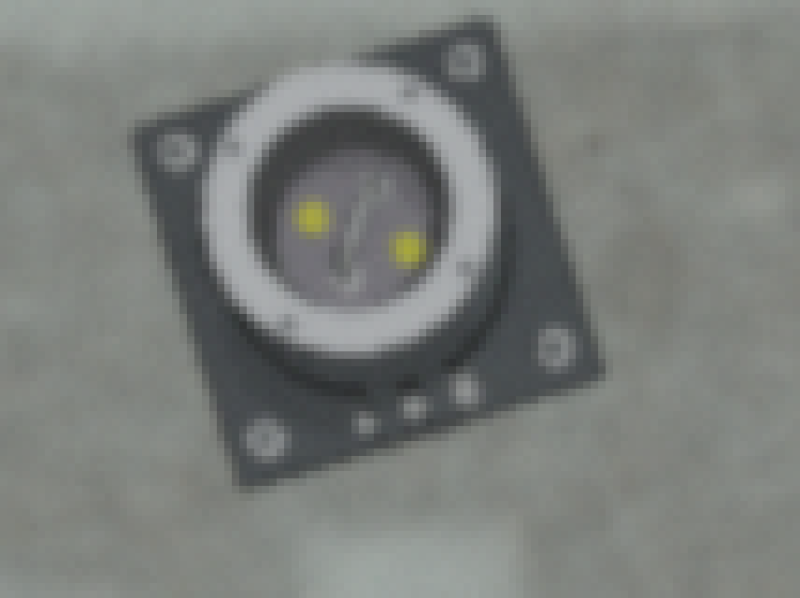

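View pics/a.png

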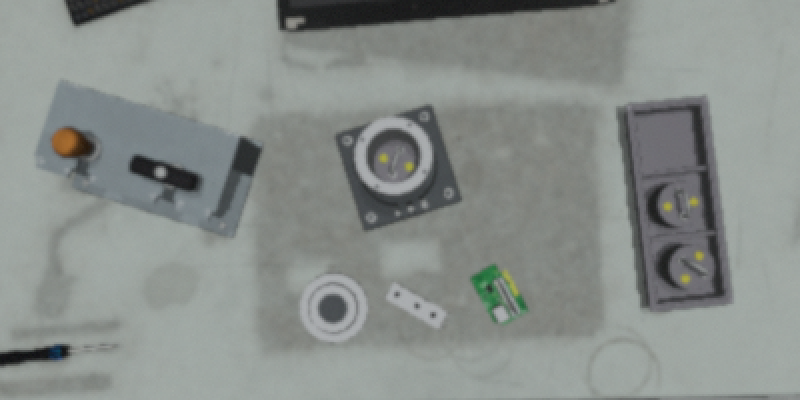

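The top view shows the awl in the left notch, with its pear handle at about (154, 211) px. The hook is in the right notch, with its bar centre at about (201, 226). The barrel mouth is at about (317, 218), with the loop roughly along world x and yellow marks on either side of it. The tray's far bay, at about (456, 210), is empty.

Run:
```python
from h import *
np.set_printoptions(precision=4,suppress=True)
t=snap('top'); a=t['frame']
C=lambda pts,o,k:np.array(pts,float)/k+np.array(o)-.5+.5/k
# hook handle: dark pixels in crop b
g=a.max(2); m=np.zeros(g.shape,np.uint8); m[212:238,180:224]=(g[212:238,180:224]<60)
n,l,st,ce=cv2.connectedComponentsWithStats(m); i=1+st[1:,4].argmax()
ys,xs=np.where(l==i); r=cv2.minAreaRect(np.c_[xs,ys].astype(np.float32)); bx=cv2.boxPoints(r)
print('bar rect',r); P=atz(t,bx,.163); print(P, 'ctr',atz(t,[r[0]],.163), 'axis ctr dot',atz(t,C([[503,305]],(100,165),5),.163))
print('sides',np.linalg.norm(P-np.roll(P,1,0),axis=1),'yaw',[np.degrees(np.arctan2(*(P[i]-P[i-1])[1::-1])) for i in range(4)])
print('awl collar ~',atz(t,C([[322,245]],(100,165),5),.122))
# flange: bright
k=7.477
sub=a[190:245,290:342].astype(int); mm=((sub.min(2)>135)).astype(np.uint8)
cs=cv2.findContours(mm,cv2.RETR_CCOMP,cv2.CHAIN_APPROX_NONE)[0]
for c in sorted(cs,key=len)[-2:]:
    e=cv2.fitEllipse(c); p=np.array([e[0]])+[290,190]; print('flange',len(c),e[1],p,atz(t,p,.135))
print('marks',(M:=atz(t,C([[312,217],[408,249]],(270,190),k),.06)),M.mean(0),'yaw',np.degrees(np.arctan2(*(M[0]-M[1])[1::-1])))
print('legs',(L:=atz(t,C([[382,185],[350,285]],(270,190),k),.06)),L.mean(0))
# tray outer rim corners, from crop a (k=2)
q=C([[617,105],[706,96],[732,300],[650,310]],(120,140),2); Q=atz(t,q,.034); print('tray',Q,Q.mean(0))
q=C([[628,108],[700,105],[706,167],[638,172]],(120,140),2); Q=atz(t,q,.03); print('bay',Q.mean(0))
# scene cross-check
s=snap('scene')
for n in ['hook_handle','awl','pack']:
  for c,S in (('scene',s),('top',t)):
    for d in optics.silhouettes(c,n)[:2]:
        ys,xs=np.where(d['pixels']); print(n,c,round(d['conf'],2),len(xs),xs.mean(),ys.mean(),xs.min(),xs.max(),ys.min(),ys.max())
f=s['frame'];cv2.imwrite('pics/d.png',cv2.resize(f[160:280,180:340],(800,600),interpolation=3)[:,:,::-1])
```

```text
bar rect ((201.85000610351562, 226.45001220703125), (34.152591705322266, 8.538147926330566), 18.43494987487793)
[[0.4882 0.2949 0.163 ]
 [0.5032 0.2898 0.163 ]
 [0.4816 0.2291 0.163 ]
 [0.4667 0.2342 0.163 ]] ctr [[0.4849 0.262  0.163 ]] axis ctr dot [[0.4865 0.265  0.163 ]]
sides [0.0644 0.0159 0.0644 0.0158] yaw [np.float64(70.4866178260057), np.float64(-18.74210526145617), np.float64(-109.56873309080169), np.float64(161.0390133192164)]
awl collar ~ [[0.5156 0.3487 0.122 ]]
flange 111 (6.092059135437012, 68.89920043945312) [[304.6935 192.7731]] [[0.5477 0.0712 0.135 ]]
flange 113 (36.9587287902832, 37.903499603271484) [[316.2475 217.0848]] [[0.5004 0.05   0.135 ]]
marks [[0.5055 0.0631 0.06  ]
 [0.496  0.0367 0.06  ]] [0.5007 0.0499 0.06  ] yaw 70.20224641523161
legs [[0.514  0.0435 0.06  ]
 [0.4863 0.053  0.06  ]] [0.5001 0.0482 0.06  ]
tray [[ 0.5589 -0.186   0.034 ]
 [ 0.5663 -0.281   0.034 ]
 [ 0.3497 -0.2994  0.034 ]
 [ 0.3411 -0.213   0.034 ]] [ 0.454  -0.2448  0.034 ]
bay [ 0.5228 -0.2399  0.03  ]
hook_handle scene 0.72 240 226.38333333333333 200.81666666666666 217 235 189 235
hook_handle top 0.87 371 201.44474393531 226.02964959568735 184 218 217 235
awl scene 0.76 216 205.44444444444446 183.52314814814815 199 210 172 216
awl scene 0.66 3226 225.94048357098575 222.08307501549908 188 259 178 259
awl top 0.66 305 158.1344262295082 211.83934426229507 147 170 203 220
awl top 0.18 328 317.0457317073171 220.08231707317074 307 327 211 229
pack scene 0.97 427 405.4449648711944 307.3536299765808 394 416 295 320
pack scene 0.77 487 398.52566735112936 328.1416837782341 387 409 315 341
pack top 0.91 388 317.0128865979381 220.19072164948454 306 329 210 230
pack top 0.68 527 462.99620493358634 272.9127134724858 449 477 262 284
```

View pics/d.png

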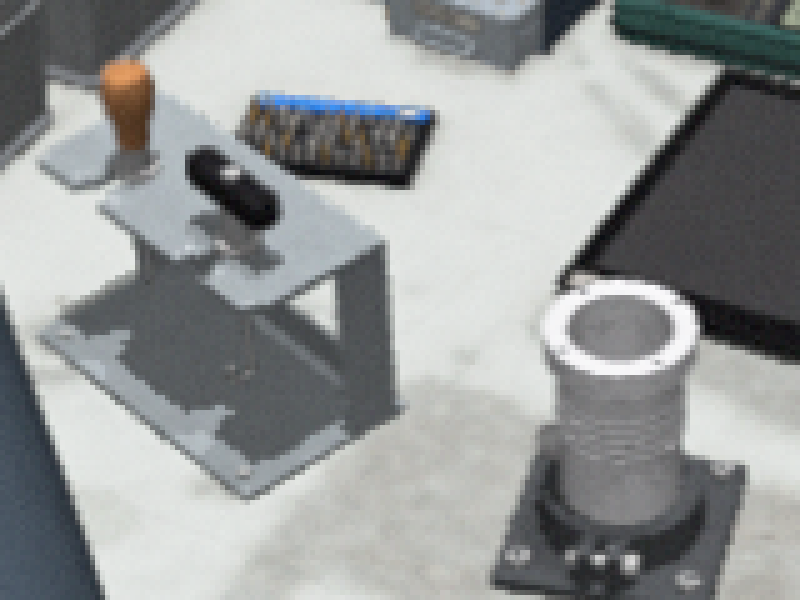

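The scene view agrees: awl on the left, hook bar's white dot at about (226, 195) px, and flange centre at about (304, 225) px. I'll cross-check the positions and compute the first move.

Run:
```python
from h import *
np.set_printoptions(precision=4,suppress=True)
s=snap('scene')
print(px(s,[[.4862,.2643,.163],[.5004,.05,.135]]))
from scipy.spatial.transform import Rotation as R
o=robot.get_obs(); m=R.from_quat(o['orientation']).as_matrix(); print(o['tcp_pos'],m)
print('tool y yaw',np.degrees(np.arctan2(m[1,1],m[0,1])))
print('delta mm',(np.array([.4862,.2643,.134])-o['tcp_pos'])*1e3,'yaw need -19.5')
```

```text
[[227.1384 193.488 ]
 [304.7465 223.9339]]
[0.2006 0.6445 0.2313] [[-0.9548  0.2972 -0.    ]
 [ 0.2972  0.9548  0.0001]
 [ 0.      0.0001 -1.    ]]
tool y yaw 72.70962110875753
delta mm [ 285.6118 -380.2161  -97.3328] yaw need -19.5
```

```bash
python3 -m inch '[{"travel":[15.9,-21.1,0],"rot":[0,0,-0.0894],"fingers":85},{"travel":[15.9,-21.1,0],"rot":[0,0,-0.0894],"fingers":85},{"travel":[15.9,-21.1,0],"rot":[0,0,-0.0894],"fingers":85},{"travel":[15.9,-21.1,0],"rot":[0,0,-0.0894],"fingers":85},{"travel":[15.9,-21.1,0],"rot":[0,0,-0.0894],"fingers":85},{"travel":[15.9,-21.1,0],"rot":[0,0,-0.0894],"fingers":85},{"travel":[15.9,-21.1,0],"rot":[0,0,-0.0894],"fingers":85},{"travel":[15.9,-21.1,0],"rot":[0,0,-0.0894],"fingers":85},{"travel":[15.9,-21.1,0],"rot":[0,0,-0.0894],"fingers":85},{"travel":[15.9,-21.1,0],"rot":[0,0,-0.0894],"fingers":85},{"travel":[15.9,-21.1,0],"rot":[0,0,-0.0894],"fingers":85},{"travel":[15.9,-21.1,0],"rot":[0,0,-0.0894],"fingers":85},{"travel":[15.9,-21.1,0],"rot":[0,0,-0.0894],"fingers":85},{"travel":[15.9,-21.1,0],"rot":[0,0,-0.0894],"fingers":85},{"travel":[15.9,-21.1,0],"rot":[0,0,-0.0894],"fingers":85},{"travel":[15.9,-21.1,0],"rot":[0,0,-0.0894],"fingers":85},{"travel":[15.9,-21.1,0],"rot":[0,0,-0.0894],"fingers":85},{"travel":[15.9,-21.1,0],"rot":[0,0,-0.0894],"fingers":85},{"travel":[0,0,0],"rot":[0,0,0],"fingers":85},{"travel":[0,0,0],"rot":[0,0,0],"fingers":85}]'
cat >> h.py <<'E'
def st():
    from scipy.spatial.transform import Rotation as R
    o=robot.get_obs(); m=R.from_quat(o['orientation']).as_matrix()
    print('t',round(o['time'],2),'tcp',np.round(o['tcp_pos']*1e3,1),'yaw',round(np.degrees(np.arctan2(m[1,1],m[0,1])),2),'tilt',np.round(m[:2,2],4),'F',np.round(o['ft_force'],2),'M',np.round(o['moment'],2),'open mm',round(o['opening']*85.4,1),'grip',round(o['grip_force'],1),'q',np.round(o['qpos'],2))
    return o
E
python3 -c "
from h import *
st()"
```

```text
time: 3.42
tcp_pos: [0.4877, 0.2632, 0.2316]
orientation: [0.817, 0.576, 0.0, 0.0]
ft_force: [0.2, 0.5, -0.2]
opening: 0.999
grip_force: 0.0
t 3.42 tcp [487.7 263.2 231.6] yaw -19.67 tilt [0.0006 0.    ] F [ 0.17  0.49 -0.25] M [ 0.04 -0.02  0.  ] open mm 85.3 grip 0.0 q [-0.91  0.28  0.42  1.84 -0.13  1.04 -0.78]
```

```bash
python3 -m inch '[{"travel":[-1.2,1,-16],"rot":[0,0,0],"fingers":85},{"travel":[0,0,-20],"rot":[0,0,0],"fingers":85},{"travel":[0,0,-20],"rot":[0,0,0],"fingers":70},{"travel":[0,0,-20],"rot":[0,0,0],"fingers":60},{"travel":[0,0,-14],"rot":[0,0,0],"fingers":50},{"travel":[0,0,-8.6],"rot":[0,0,0],"fingers":40},{"travel":[0,0,0],"rot":[0,0,0],"fingers":30},{"travel":[0,0,0],"rot":[0,0,0],"fingers":22},{"travel":[0,0,0],"rot":[0,0,0],"fingers":16},{"travel":[0,0,0],"rot":[0,0,0],"fingers":10},{"travel":[0,0,0],"rot":[0,0,0],"fingers":5},{"travel":[0,0,0],"rot":[0,0,0],"fingers":5},{"travel":[0,0,0],"rot":[0,0,0],"fingers":5},{"travel":[0,0,0],"rot":[0,0,0],"fingers":5}]'
python3 -c "
from h import *
st()"
```

```text
time: 4.58
tcp_pos: [0.4859, 0.266, 0.1334]
orientation: [0.817, 0.577, 0.001, -0.0]
ft_force: [-0.2, -0.9, 3.5]
opening: 0.197
grip_force: 59.7
t 4.58 tcp [485.9 266.  133.4] yaw -19.49 tilt [0.0008 0.0009] F [-0.18 -0.87  3.53] M [-0.06  0.15 -0.01] open mm 16.8 grip 59.7 q [-0.88  0.4   0.39  1.94 -0.2   0.84 -0.73]
```

```bash
python3 -m inch '[{"travel":[0,0,4],"rot":[0,0,0],"fingers":5},{"travel":[0,0,8],"rot":[0,0,0],"fingers":5},{"travel":[0,0,14],"rot":[0,0,0],"fingers":5},{"travel":[0,0,18],"rot":[0,0,0],"fingers":5},{"travel":[0,0,18],"rot":[0,0,0],"fingers":5},{"travel":[0,0,18],"rot":[0,0,0],"fingers":5},{"travel":[0,0,18],"rot":[0,0,0],"fingers":5},{"travel":[0,0,18],"rot":[0,0,0],"fingers":5},{"travel":[0,0,14],"rot":[0,0,0],"fingers":5},{"travel":[0,0,10],"rot":[0,0,0],"fingers":5},{"travel":[0,0,0],"rot":[0,0,0],"fingers":5},{"travel":[0,0,0],"rot":[0,0,0],"fingers":5}]'
python3 - <<'E'
from h import *
o=st(); s=snap('scene'); t=snap('top')
T=o['tcp_pos']; print(px(s,[T,T+[0,0,-.015],T+[0,0,-.104]]),px(t,[T]))
f=s['frame'];x,y=px(s,[T+[0,0,-.05]])[0].astype(int);print(x-80,y-60)
cv2.imwrite('pics/e.png',cv2.resize(f[y-60:y+60,x-80:x+80],(800,600),interpolation=3)[:,:,::-1])
E
```

```text
time: 5.58
tcp_pos: [0.4855, 0.2656, 0.2729]
orientation: [0.817, 0.577, 0.0, -0.0]
ft_force: [0.1, -0.9, -0.7]
opening: 0.199
grip_force: 59.3
t 5.58 tcp [485.5 265.6 272.9] yaw -19.49 tilt [0.0003 0.0003] F [ 0.15 -0.94 -0.72] M [-0.02  0.03  0.03] open mm 17.0 grip 59.3 q [-0.93  0.24  0.43  1.79 -0.11  1.13 -0.8 ]
[[222.79791331 156.4564489 ]
 [223.3227021  161.69995466]
 [226.35285101 191.58026865]] [[179.94138696 220.34079718]]
144 113
```

View pics/e.png

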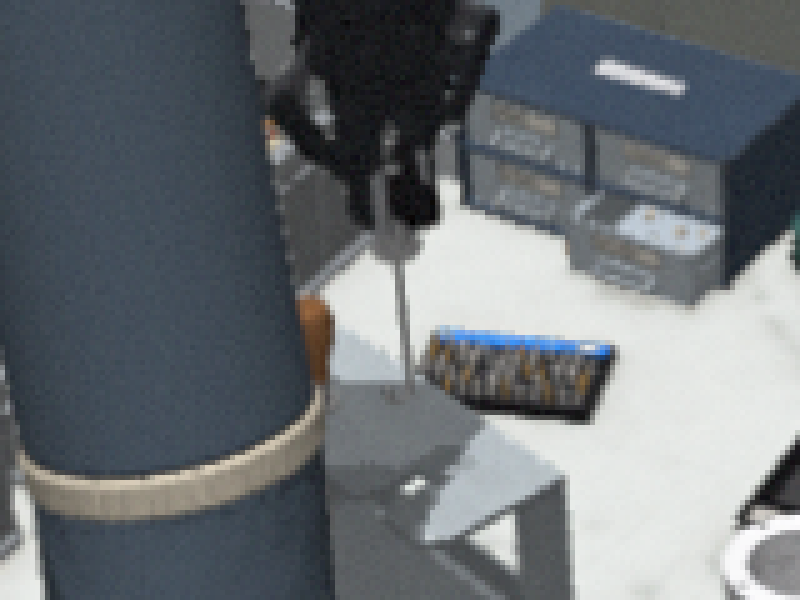

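The hook is held, with its shank in line with the TCP axis to within about a pixel, and the awl is still hanging. Next I'll carry it over the barrel and turn it 90°.

```bash
python3 -m inch '[{"travel":[0,-6,0],"rot":[0,0,0.0979],"fingers":5},{"travel":[1.5,-13,0],"rot":[0,0,0.0979],"fingers":5},{"travel":[1.5,-13,0],"rot":[0,0,0.0979],"fingers":5},{"travel":[1.5,-13,0],"rot":[0,0,0.0979],"fingers":5},{"travel":[1.5,-13,0],"rot":[0,0,0.0979],"fingers":5},{"travel":[1.5,-13,0],"rot":[0,0,0.0979],"fingers":5},{"travel":[1.5,-13,0],"rot":[0,0,0.0979],"fingers":5},{"travel":[1.5,-13,0],"rot":[0,0,0.0979],"fingers":5},{"travel":[1.5,-13,0],"rot":[0,0,0.0979],"fingers":5},{"travel":[1.5,-13,0],"rot":[0,0,0.0979],"fingers":5},{"travel":[1.5,-13,0],"rot":[0,0,0.0979],"fingers":5},{"travel":[1.5,-13,0],"rot":[0,0,0.0979],"fingers":5},{"travel":[1.5,-13,0],"rot":[0,0,0.0979],"fingers":5},{"travel":[1.5,-13,0],"rot":[0,0,0.0979],"fingers":5},{"travel":[1.5,-13,0],"rot":[0,0,0.0979],"fingers":5},{"travel":[0.8,-8,0],"rot":[0,0,0.0979],"fingers":5},{"travel":[0,0,0],"rot":[0,0,0],"fingers":5},{"travel":[0,0,0],"rot":[0,0,0],"fingers":5}]'
python3 - <<'E'
from h import *
o=st(); s=snap('scene')
T=o['tcp_pos']; d=np.array([-.334,-.943,0])
print(px(s,[T+[0,0,-.0154],T+[0,0,-.0954],T+[0,0,-.104],T+[0,0,-.0892]+d*.013]))
f=s['frame'];x,y=px(s,[T+[0,0,-.07]])[0].astype(int);x-=60;y-=45;print(x,y)
cv2.imwrite('pics/f.png',cv2.resize(f[y:y+90,x:x+120],(800,600),interpolation=3)[:,:,::-1])
E
```

```text
time: 7.18
tcp_pos: [0.5069, 0.0695, 0.2719]
orientation: [0.173, 0.985, -0.0, -0.001]
ft_force: [-0.2, -0.8, -1.6]
opening: 0.2
grip_force: 59.2
t 7.18 tcp [506.9  69.5 271.9] yaw 70.06 tilt [-0.0017 -0.0001] F [-0.23 -0.83 -1.62] M [-0.04 -0.04  0.01] open mm 17.1 grip 59.2 q [-0.52  0.16  0.34  1.88 -0.06  1.11  1.07]
[[298.44394477 179.0490343 ]
 [298.81789802 206.57412917]
 [298.85702334 209.42505009]
 [302.41448298 206.91118798]]
238 153
```

View pics/f.png

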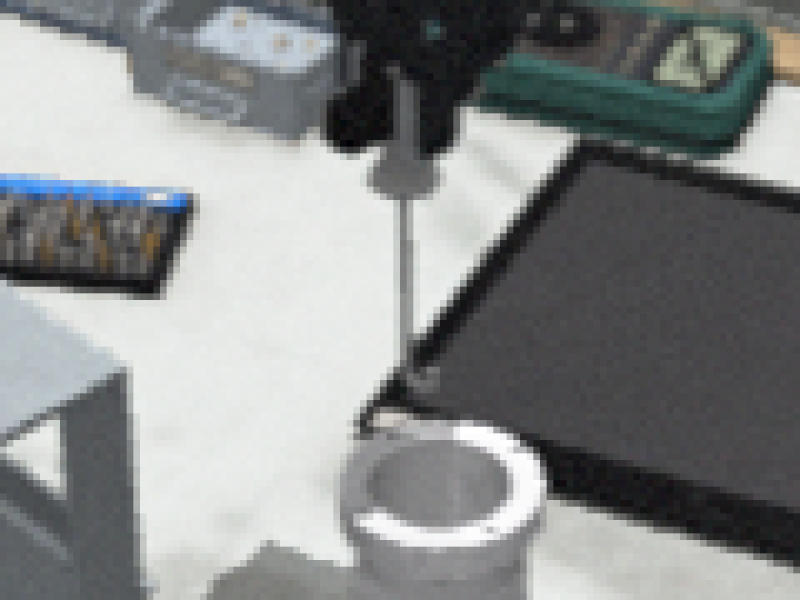

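The shank, tip and flange are all where the model predicts, to within about 1 px. Next I'll descend beside the loop.

```bash
python3 -m inch '[{"travel":[0.3,-0.2,-10],"rot":[0,0,0.004],"fingers":5},{"travel":[0,0,-14],"rot":[0,0,0],"fingers":5},{"travel":[0,0,-14],"rot":[0,0,0],"fingers":5},{"travel":[0,0,-12],"rot":[0,0,0],"fingers":5},{"travel":[0,0,-10],"rot":[0,0,0],"fingers":5},{"travel":[0,0,-8],"rot":[0,0,0],"fingers":5},{"travel":[0,0,-4],"rot":[0,0,0],"fingers":5},{"travel":[0,0,-4],"rot":[0,0,0],"fingers":5},{"travel":[0,0,-4],"rot":[0,0,0],"fingers":5},{"travel":[0,0,-4],"rot":[0,0,0],"fingers":5}]'
python3 -c "
from h import *
st()"
python3 -m inch '[{"travel":[0,0,-4],"rot":[0,0,0],"fingers":5},{"travel":[0,0,-4],"rot":[0,0,0],"fingers":5},{"travel":[0,0,-4],"rot":[0,0,0],"fingers":5},{"travel":[0,0,-3],"rot":[0,0,0],"fingers":5},{"travel":[0,0,-2],"rot":[0,0,0],"fingers":5},{"travel":[0,0,0],"rot":[0,0,0],"fingers":5}]'
python3 -c "
from h import *
st()"
```

```text
time: 8.07
tcp_pos: [0.5081, 0.0696, 0.1888]
orientation: [0.17, 0.986, 0.0, 0.0]
ft_force: [0.6, -0.4, -1.1]
opening: 0.203
grip_force: 59.2
t 8.07 tcp [508.1  69.6 188.8] yaw 70.48 tilt [0.0009 0.0004] F [ 0.6  -0.39 -1.09] M [ 0.05  0.02 -0.  ] open mm 17.3 grip 59.2 q [-0.5   0.25  0.33  1.98 -0.1   0.92  1.12]
time: 8.57
tcp_pos: [0.5075, 0.0695, 0.1713]
orientation: [0.169, 0.986, -0.0, -0.0]
ft_force: [-0.8, -0.4, -0.1]
opening: 0.198
grip_force: 59.2
t 8.57 tcp [507.5  69.5 171.3] yaw 70.48 tilt [-0.0007 -0.0001] F [-0.84 -0.4  -0.15] M [ 0.03 -0.01 -0.04] open mm 16.9 grip 59.2 q [-0.49  0.28  0.33  2.   -0.11  0.89  1.13]
```

```bash
python3 -m inch '[{"travel":[0,0,-3],"rot":[0,0,0],"fingers":5},{"travel":[-0.7,-1.9,0],"rot":[0,0,0],"fingers":5},{"travel":[-0.7,-1.9,0],"rot":[0,0,0],"fingers":5},{"travel":[-0.7,-1.9,0],"rot":[0,0,0],"fingers":5},{"travel":[-0.7,-1.9,0],"rot":[0,0,0],"fingers":5},{"travel":[-0.7,-1.9,0],"rot":[0,0,0],"fingers":5},{"travel":[-0.7,-1.9,0],"rot":[0,0,0],"fingers":5},{"travel":[-0.7,-1.9,0],"rot":[0,0,0],"fingers":5},{"travel":[0,0,0],"rot":[0,0,0],"fingers":5}]'
python3 -c "
from h import *
st()"
python3 -m inch '[{"travel":[0,0,2],"rot":[0,0,0],"fingers":5},{"travel":[0,0,2],"rot":[0,0,0],"fingers":5},{"travel":[0,0,2],"rot":[0,0,0],"fingers":5},{"travel":[0,0,2],"rot":[0,0,0],"fingers":5},{"travel":[0,0,2],"rot":[0,0,0],"fingers":5},{"travel":[0,0,2],"rot":[0,0,0],"fingers":5},{"travel":[0,0,3],"rot":[0,0,0],"fingers":5},{"travel":[0,0,3],"rot":[0,0,0],"fingers":5},{"travel":[0,0,3],"rot":[0,0,0],"fingers":5},{"travel":[0,0,3],"rot":[0,0,0],"fingers":5},{"travel":[0,0,0],"rot":[0,0,0],"fingers":5},{"travel":[0,0,0],"rot":[0,0,0],"fingers":5}]'
python3 -c "
from h import *
st()"
```

```text
time: 9.32
tcp_pos: [0.5027, 0.0556, 0.1688]
orientation: [0.17, 0.985, -0.0, -0.0]
ft_force: [-0.1, -0.9, -1.1]
opening: 0.203
grip_force: 59.2
t 9.32 tcp [502.7  55.6 168.8] yaw 70.44 tilt [-0. -0.] F [-0.07 -0.89 -1.06] M [-0.01  0.01 -0.08] open mm 17.4 grip 59.2 q [-0.47  0.27  0.34  2.01 -0.11  0.88  1.15]
time: 10.32
tcp_pos: [0.5028, 0.0562, 0.1928]
orientation: [0.169, 0.986, 0.0, 0.0]
ft_force: [0.2, -0.2, -2.0]
opening: 0.201
grip_force: 58.9
t 10.32 tcp [502.8  56.2 192.8] yaw 70.49 tilt [0.0002 0.0002] F [ 0.18 -0.16 -2.02] M [0.05 0.03 0.02] open mm 17.2 grip 58.9 q [-0.48  0.24  0.34  1.99 -0.1   0.93  1.14]
```

```bash
python3 -m inch '[{"travel":[0,0,4],"rot":[0,0,0],"fingers":5},{"travel":[0,0,7],"rot":[0,0,0],"fingers":5},{"travel":[0,0,9],"rot":[0,0,0],"fingers":5},{"travel":[0,0,9],"rot":[0,0,0],"fingers":5},{"travel":[0,0,9],"rot":[0,0,0],"fingers":5},{"travel":[0,0,9],"rot":[0,0,0],"fingers":5},{"travel":[0,0,9],"rot":[0,0,0],"fingers":5},{"travel":[0,0,9],"rot":[0,0,0],"fingers":5},{"travel":[0,0,9],"rot":[0,0,0],"fingers":5},{"travel":[0,0,9],"rot":[0,0,0],"fingers":5},{"travel":[0,0,9],"rot":[0,0,0],"fingers":5},{"travel":[0,0,9],"rot":[0,0,0],"fingers":5},{"travel":[0,0,9],"rot":[0,0,0],"fingers":5},{"travel":[0,0,9],"rot":[0,0,0],"fingers":5},{"travel":[0,0,9],"rot":[0,0,0],"fingers":5},{"travel":[0,0,7],"rot":[0,0,0],"fingers":5},{"travel":[0,0,4],"rot":[0,0,0],"fingers":5},{"travel":[0,0,2],"rot":[0,0,0],"fingers":5},{"travel":[0,0,0],"rot":[0,0,0],"fingers":5},{"travel":[0,0,0],"rot":[0,0,0],"fingers":5}]'
python3 - <<'E'
from h import *
o=st(); s=snap('scene','g0.png')
f=s['frame'];x,y=px(s,[o['tcp_pos']+[0,0,-.11]])[0].astype(int);x-=80;y-=60;print(x,y)
cv2.imwrite('pics/g.png',cv2.resize(f[y:y+120,x:x+160],(800,600),interpolation=3)[:,:,::-1])
E
```

```text
time: 11.98
tcp_pos: [0.5026, 0.0562, 0.3334]
orientation: [0.169, 0.986, -0.0, -0.0]
ft_force: [-0.4, -0.1, -3.1]
opening: 0.199
grip_force: 58.9
t 11.98 tcp [502.6  56.2 333.4] yaw 70.49 tilt [-0.0007 -0.0001] F [-0.35 -0.08 -3.09] M [ 0.01  0.03 -0.04] open mm 17.0 grip 58.9 q [-0.51  0.1   0.35  1.8  -0.04  1.24  1.08]
222 133
```

View pics/g.png

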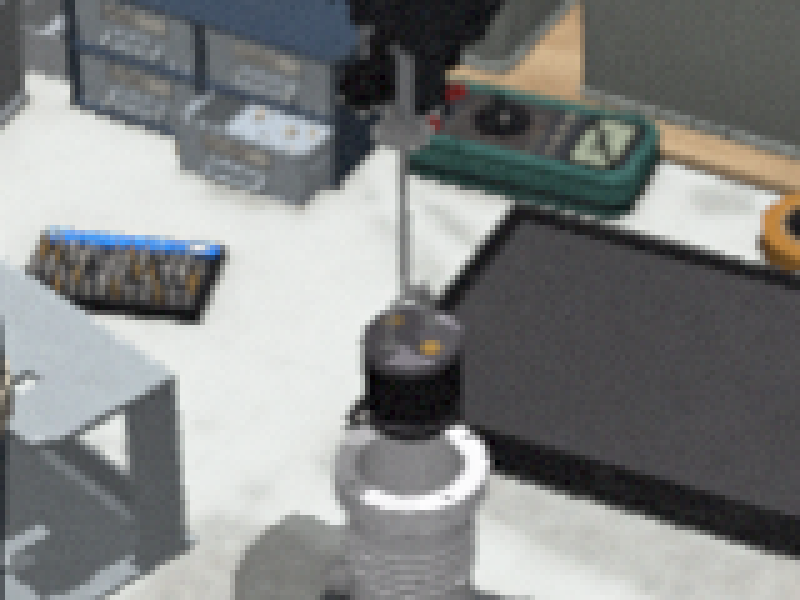

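The pack hangs on the hook clear of the barrel, with its top at about (305, 200) px. Next I'll carry it smoothly to the tray.

```bash
python3 -m inch '[{"travel":[0.2,-3,0],"rot":[0,0,0],"fingers":5},{"travel":[0.5,-6,0],"rot":[0,0,0],"fingers":5},{"travel":[0.7,-9,0],"rot":[0,0,0],"fingers":5},{"travel":[0.9,-12,0],"rot":[0,0,0],"fingers":5},{"travel":[1.2,-15,0],"rot":[0,0,0],"fingers":5},{"travel":[1.4,-18,0],"rot":[0,0,0],"fingers":5},{"travel":[1.5,-19,0],"rot":[0,0,0],"fingers":5},{"travel":[1.5,-20,0],"rot":[0,0,0],"fingers":5},{"travel":[1.5,-20,0],"rot":[0,0,0],"fingers":5},{"travel":[1.5,-20,0],"rot":[0,0,0],"fingers":5},{"travel":[1.5,-20,0],"rot":[0,0,0],"fingers":5},{"travel":[1.5,-20,0],"rot":[0,0,0],"fingers":5},{"travel":[1.5,-20,0],"rot":[0,0,0],"fingers":5},{"travel":[1.5,-19,0],"rot":[0,0,0],"fingers":5},{"travel":[1.4,-18,0],"rot":[0,0,0],"fingers":5},{"travel":[1.2,-15,0],"rot":[0,0,0],"fingers":5},{"travel":[0.9,-12,0],"rot":[0,0,0],"fingers":5},{"travel":[0.7,-10,0],"rot":[0,0,0],"fingers":5},{"travel":[0.6,-8,0],"rot":[0,0,0],"fingers":5},{"travel":[0.4,-5,0],"rot":[0,0,0],"fingers":5}]'
python3 -m inch '[{"travel":[0,0,-3],"rot":[0,0,0],"fingers":5},{"travel":[0,0,-6],"rot":[0,0,0],"fingers":5},{"travel":[0,0,-9],"rot":[0,0,0],"fingers":5},{"travel":[0,0,-10],"rot":[0,0,0],"fingers":5},{"travel":[0,0,-10],"rot":[0,0,0],"fingers":5},{"travel":[0,0,-10],"rot":[0,0,0],"fingers":5},{"travel":[0,0,-10],"rot":[0,0,0],"fingers":5},{"travel":[0,0,-10],"rot":[0,0,0],"fingers":5},{"travel":[0,0,-9],"rot":[0,0,0],"fingers":5},{"travel":[0,0,-6],"rot":[0,0,0],"fingers":5},{"travel":[0,0,-4],"rot":[0,0,0],"fingers":5},{"travel":[0,0,-3],"rot":[0,0,0],"fingers":5},{"travel":[0,0,0],"rot":[0,0,0],"fingers":5},{"travel":[0,0,0],"rot":[0,0,0],"fingers":5},{"travel":[0,0,0],"rot":[0,0,0],"fingers":5},{"travel":[0,0,0],"rot":[0,0,0],"fingers":5}]'
python3 - <<'E'
from h import *
o=st(); s=snap('scene')
d=np.array([-.334,-.943,0]); pk=o['tcp_pos']+d*.0065-[0,0,.16965]; print('pack',pk)
t=snap('top')
u=np.array([np.cos(.1),np.sin(.1),0]);v=np.array([-u[1],u[0],0]);c=np.array([.454,-.2448,.034])
def ov(f,S,n):
    P=[c+u*a*.11+v*b*.044 for a,b in((1,1),(1,-1),(-1,-1),(-1,1))]
    q=px(S,P); g=f[:,:,::-1].copy()
    lo=q.min(0).astype(int)-[25,65 if n=='s' else 25]; k=5
    g=cv2.resize(g[lo[1]:lo[1]+150,lo[0]:lo[0]+100],(500,600),interpolation=3) if 0 else cv2.resize(g[lo[1]:lo[1]+150,lo[0]:lo[0]+100],None,fx=4,fy=4,interpolation=3)
    for p in q: cv2.circle(g,tuple(int(x) for x in (p-lo)*4),3,(0,0,255),1)
    b=px(S,[[.523,-.239,.004],pk])
    for p,cl in zip(b,((0,255,0),(255,0,0))): cv2.circle(g,tuple(int(x) for x in (p-lo)*4),3,cl,-1)
    return g
cv2.imwrite('pics/h.png',np.hstack([ov(s['frame'],s,'s'),ov(t['frame'],t,'t')]))
E
```

```text
time: 13.7
tcp_pos: [0.5245, -0.2342, 0.3337]
orientation: [0.17, 0.985, -0.0, -0.0]
ft_force: [0.4, 0.6, -3.4]
opening: 0.196
grip_force: 59.0
time: 15.03
tcp_pos: [0.5252, -0.2329, 0.2442]
orientation: [0.169, 0.986, 0.0, 0.0]
ft_force: [0.9, 0.1, -2.0]
opening: 0.202
grip_force: 59.0
t 15.03 tcp [ 525.2 -232.9  244.2] yaw 70.49 tilt [ 0.001  -0.0001] F [ 0.93  0.08 -1.97] M [ 0.01  0.02 -0.01] open mm 17.3 grip 59.0 q [-0.09  0.32  0.55  1.79 -0.18  1.09  1.76]
pack [ 0.52300344 -0.2390531   0.07458523]
```

View pics/h.png

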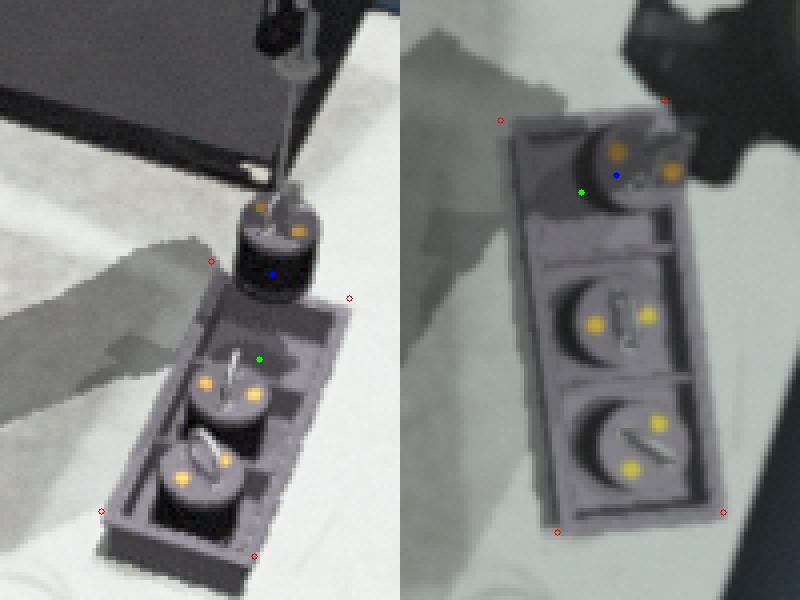

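The overlay matches the tray rim to within 1–3 px, and the target falls in the centre of the bay. The pack hangs upright over it. Next I'll lower it.

```bash
python3 -m inch '[{"travel":[0,0,-3],"rot":[0,0,0],"fingers":5},{"travel":[0,0,-6],"rot":[0,0,0],"fingers":5},{"travel":[0,0,-8],"rot":[0,0,0],"fingers":5},{"travel":[0,0,-8],"rot":[0,0,0],"fingers":5},{"travel":[0,0,-8],"rot":[0,0,0],"fingers":5},{"travel":[0,0,-8],"rot":[0,0,0],"fingers":5},{"travel":[0,0,-7],"rot":[0,0,0],"fingers":5},{"travel":[0,0,-5],"rot":[0,0,0],"fingers":5},{"travel":[0,0,-3],"rot":[0,0,0],"fingers":5},{"travel":[0,0,-2],"rot":[0,0,0],"fingers":5},{"travel":[0,0,-2],"rot":[0,0,0],"fingers":5},{"travel":[0,0,-1],"rot":[0,0,0],"fingers":5},{"travel":[0,0,-1],"rot":[0,0,0],"fingers":5},{"travel":[0,0,-1],"rot":[0,0,0],"fingers":5},{"travel":[0,0,0],"rot":[0,0,0],"fingers":5}]'
python3 -c "
from h import *
st()"
python3 -m inch '[{"travel":[0,0,-1],"rot":[0,0,0],"fingers":5},{"travel":[0,0,-1],"rot":[0,0,0],"fingers":5},{"travel":[0,0,-1],"rot":[0,0,0],"fingers":5},{"travel":[0,0,-1],"rot":[0,0,0],"fingers":5},{"travel":[0,0,-1],"rot":[0,0,0],"fingers":5},{"travel":[0,0,-1],"rot":[0,0,0],"fingers":5},{"travel":[0,0,-1],"rot":[0,0,0],"fingers":5},{"travel":[0,0,-1],"rot":[0,0,0],"fingers":5},{"travel":[0,0,-1],"rot":[0,0,0],"fingers":5},{"travel":[0,0,-1],"rot":[0,0,0],"fingers":5},{"travel":[0,0,-2],"rot":[0,0,0],"fingers":5},{"travel":[0,0,-2],"rot":[0,0,0],"fingers":5},{"travel":[0,0,-2],"rot":[0,0,0],"fingers":5},{"travel":[0,0,-2],"rot":[0,0,0],"fingers":5},{"travel":[0,0,-2],"rot":[0,0,0],"fingers":5},{"travel":[0,0,0],"rot":[0,0,0],"fingers":5},{"travel":[0,0,0],"rot":[0,0,0],"fingers":5}]'
python3 - <<'E'
from h import *
o=st(); s=snap('scene')
x,y=px(s,[[.48,-.24,.06]])[0].astype(int);x-=60;y-=60
f=s['frame'];print(x,y);cv2.imwrite('pics/i.png',cv2.resize(f[y:y+110,x:x+130],None,fx=5.4,fy=5.4,interpolation=3)[:,:,::-1])
E
```

```text
time: 16.38
tcp_pos: [0.5249, -0.2328, 0.1807]
orientation: [0.169, 0.986, 0.0, 0.0]
ft_force: [0.8, 0.0, -2.3]
opening: 0.197
grip_force: 59.0
t 16.38 tcp [ 524.9 -232.8  180.7] yaw 70.49 tilt [0.0001 0.0001] F [ 0.82  0.02 -2.29] M [ 0.06 -0.   -0.04] open mm 16.9 grip 59.0 q [-0.06  0.38  0.53  1.86 -0.23  0.96  1.8 ]
time: 17.8
tcp_pos: [0.5248, -0.2327, 0.1606]
orientation: [0.169, 0.986, 0.0, -0.0]
ft_force: [0.1, 0.6, -1.1]
opening: 0.202
grip_force: 59.2
t 17.8 tcp [ 524.8 -232.7  160.6] yaw 70.49 tilt [-0.0004  0.0001] F [ 0.1   0.62 -1.09] M [-0.01 -0.   -0.01] open mm 17.3 grip 59.2 q [-0.05  0.41  0.52  1.88 -0.25  0.92  1.81]
350 230
```

View pics/i.png

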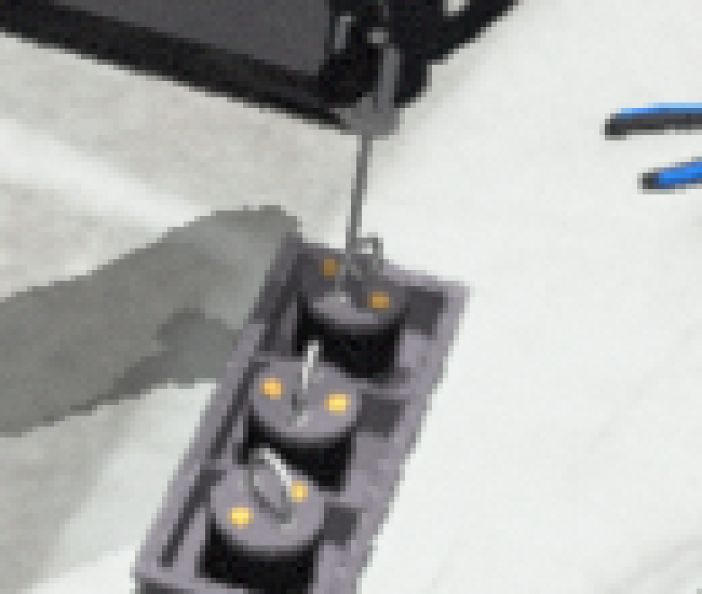

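The pack stands in the bay and the loop is slack on the hook. Next I'll drop 1.5 mm more and back the hook out.

```bash
python3 -m inch '[{"travel":[0,0,-1.5],"rot":[0,0,0],"fingers":5},{"travel":[0,0,0],"rot":[0,0,0],"fingers":5},{"travel":[0.5,1.5,0],"rot":[0,0,0],"fingers":5},{"travel":[0.5,1.5,0],"rot":[0,0,0],"fingers":5},{"travel":[0.5,1.5,0],"rot":[0,0,0],"fingers":5},{"travel":[0.5,1.5,0],"rot":[0,0,0],"fingers":5},{"travel":[0.5,1.5,0],"rot":[0,0,0],"fingers":5},{"travel":[0.5,1.5,0],"rot":[0,0,0],"fingers":5}]'
python3 -c "
from h import *
st()"
python3 -m inch '[{"travel":[0.5,1.5,0],"rot":[0,0,0],"fingers":5},{"travel":[0.5,1.5,0],"rot":[0,0,0],"fingers":5},{"travel":[0.5,1.5,0],"rot":[0,0,0],"fingers":5},{"travel":[0.5,1.5,0],"rot":[0,0,0],"fingers":5},{"travel":[0.5,1.5,0],"rot":[0,0,0],"fingers":5},{"travel":[0.5,1.5,0],"rot":[0,0,0],"fingers":5},{"travel":[0.5,1.5,0],"rot":[0,0,0],"fingers":5},{"travel":[0.5,1.5,0],"rot":[0,0,0],"fingers":5},{"travel":[0,0,0],"rot":[0,0,0],"fingers":5}]'
python3 - <<'E'
from h import *
o=st(); s=snap('scene')
x,y=px(s,[[.48,-.24,.06]])[0].astype(int);x-=60;y-=60
f=s['frame'];print(x,y);cv2.imwrite('pics/j.png',cv2.resize(f[y:y+110,x:x+130],None,fx=5.4,fy=5.4,interpolation=3)[:,:,::-1])
E
```

```text
time: 18.52
tcp_pos: [0.528, -0.2235, 0.1593]
orientation: [0.169, 0.986, 0.0, 0.0]
ft_force: [0.3, -0.1, -1.2]
opening: 0.201
grip_force: 59.2
t 18.52 tcp [ 528.  -223.5  159.3] yaw 70.5 tilt [0.0001 0.0001] F [ 0.29 -0.09 -1.18] M [ 0.02  0.05 -0.02] open mm 17.2 grip 59.2 q [-0.07  0.41  0.51  1.88 -0.25  0.92  1.79]
time: 19.27
tcp_pos: [0.5321, -0.2113, 0.1592]
orientation: [0.169, 0.986, 0.0, -0.0]
ft_force: [0.4, 0.2, -1.3]
opening: 0.2
grip_force: 59.2
t 19.27 tcp [ 532.1 -211.3  159.2] yaw 70.52 tilt [0.     0.0003] F [ 0.43  0.16 -1.34] M [-0.04 -0.06 -0.03] open mm 17.1 grip 59.2 q [-0.09  0.41  0.51  1.88 -0.25  0.92  1.77]
350 230
```

View pics/j.png

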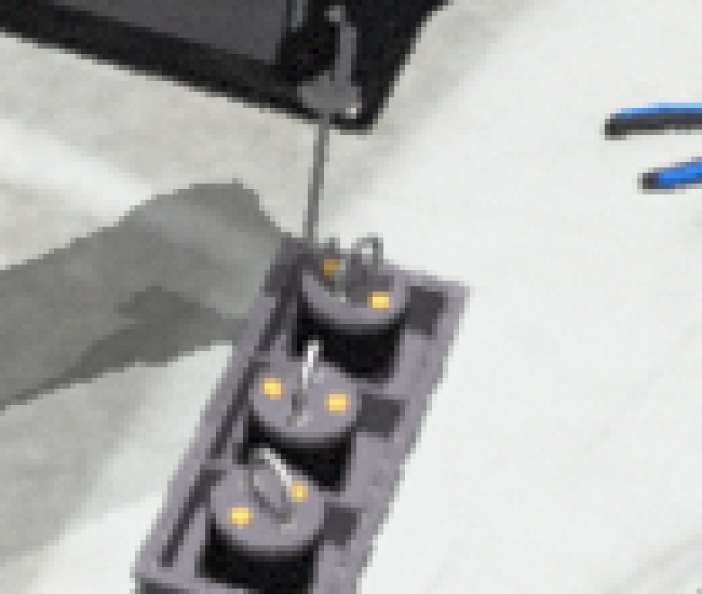

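The hook is free of the loop: the tip is at about (412, 275) px, clear of the loop at about (418, 276), and the pack is upright. Next I'll raise it and go back to the rack.

```bash
python3 -m inch '[{"travel":[0,0,4],"rot":[0,0,0],"fingers":5},{"travel":[0,0,8],"rot":[0,0,0],"fingers":5},{"travel":[0,0,12],"rot":[0,0,0],"fingers":5},{"travel":[0,0,18],"rot":[0,0,0],"fingers":5},{"travel":[0,0,20],"rot":[0,0,0],"fingers":5},{"travel":[0,0,20],"rot":[0,0,0],"fingers":5},{"travel":[0,0,18],"rot":[0,0,0],"fingers":5},{"travel":[0,0,14],"rot":[0,0,0],"fingers":5},{"travel":[0,0,4],"rot":[0,0,0],"fingers":5}]'
python3 -m inch '[{"travel":[-1,10,0],"rot":[0,0,-0.03],"fingers":5},{"travel":[-2,20,0],"rot":[0,0,-0.08],"fingers":5},{"travel":[-2.4,25,0],"rot":[0,0,-0.083],"fingers":5},{"travel":[-2.4,25,0],"rot":[0,0,-0.083],"fingers":5},{"travel":[-2.4,25,0],"rot":[0,0,-0.083],"fingers":5},{"travel":[-2.4,25,0],"rot":[0,0,-0.083],"fingers":5},{"travel":[-2.4,25,0],"rot":[0,0,-0.083],"fingers":5},{"travel":[-2.4,25,0],"rot":[0,0,-0.083],"fingers":5},{"travel":[-2.4,25,0],"rot":[0,0,-0.083],"fingers":5},{"travel":[-2.4,25,0],"rot":[0,0,-0.083],"fingers":5},{"travel":[-2.4,25,0],"rot":[0,0,-0.083],"fingers":5},{"travel":[-2.4,25,0],"rot":[0,0,-0.083],"fingers":5},{"travel":[-2.4,25,0],"rot":[0,0,-0.083],"fingers":5},{"travel":[-2.4,25,0],"rot":[0,0,-0.083],"fingers":5},{"travel":[-2.4,25,0],"rot":[0,0,-0.083],"fingers":5},{"travel":[-2.4,25,0],"rot":[0,0,-0.083],"fingers":5},{"travel":[-2.4,25,0],"rot":[0,0,-0.083],"fingers":5},{"travel":[-2.4,25,0],"rot":[0,0,-0.083],"fingers":5},{"travel":[-2.4,24,0],"rot":[0,0,-0.083],"fingers":5},{"travel":[-2.4,18,0],"rot":[0,0,-0.05],"fingers":5}]'
python3 -m inch '[{"travel":[0,5,0],"rot":[0,0,0],"fingers":5},{"travel":[0,0,0],"rot":[0,0,0],"fingers":5},{"travel":[0,0,0],"rot":[0,0,0],"fingers":5}]'
python3 -c "
from h import *
st()"
```

```text
time: 20.07
tcp_pos: [0.5332, -0.2128, 0.2812]
orientation: [0.17, 0.985, -0.0, 0.003]
ft_force: [0.4, -0.9, -0.4]
opening: 0.203
grip_force: 59.2
time: 21.73
tcp_pos: [0.485, 0.2625, 0.2773]
orientation: [0.817, 0.576, 0.0, -0.0]
ft_force: [-0.3, 0.4, -0.2]
opening: 0.197
grip_force: 59.3
time: 21.98
tcp_pos: [0.4859, 0.2639, 0.2772]
orientation: [0.817, 0.577, -0.0, 0.0]
ft_force: [1.1, -1.2, -0.4]
opening: 0.203
grip_force: 59.2
t 21.98 tcp [485.9 263.9 277.2] yaw -19.52 tilt [ 0.0001 -0.001 ] F [ 1.06 -1.18 -0.41] M [-0.05 -0.03 -0.02] open mm 17.4 grip 59.2 q [-0.98  0.24  0.5   1.79 -0.12  1.14 -0.79]
```

```bash
python3 -m inch '[{"travel":[0,1.8,0],"rot":[0,0,0],"fingers":5},{"travel":[0,0,0],"rot":[0,0,0],"fingers":5},{"travel":[0,0,-10],"rot":[0,0,0],"fingers":5},{"travel":[0,0,-14],"rot":[0,0,0],"fingers":5},{"travel":[0,0,-14],"rot":[0,0,0],"fingers":5},{"travel":[0,0,-10],"rot":[0,0,0],"fingers":5},{"travel":[0,0,-5],"rot":[0,0,0],"fingers":5},{"travel":[0,0,-5],"rot":[0,0,0],"fingers":5},{"travel":[0,0,-5],"rot":[0,0,0],"fingers":5},{"travel":[0,0,-5],"rot":[0,0,0],"fingers":5},{"travel":[0,0,0],"rot":[0,0,0],"fingers":5}]'
python3 -c "
from h import *
st()"
python3 -m inch '[{"travel":[0,0,-8],"rot":[0,0,0],"fingers":5},{"travel":[0,0,-10],"rot":[0,0,0],"fingers":5},{"travel":[0,0,-10],"rot":[0,0,0],"fingers":5},{"travel":[0,0,-10],"rot":[0,0,0],"fingers":5},{"travel":[0,0,-10],"rot":[0,0,0],"fingers":5},{"travel":[0,0,-8],"rot":[0,0,0],"fingers":5},{"travel":[0,0,-5],"rot":[0,0,0],"fingers":5},{"travel":[0,0,-4],"rot":[0,0,0],"fingers":5},{"travel":[0,0,-3],"rot":[0,0,0],"fingers":5},{"travel":[0,0,-2],"rot":[0,0,0],"fingers":5},{"travel":[0,0,0],"rot":[0,0,0],"fingers":5}]'
python3 -c "
from h import *
st()"
```

```text
time: 22.9
tcp_pos: [0.4854, 0.2668, 0.2085]
orientation: [0.817, 0.577, -0.001, 0.0]
ft_force: [0.2, 0.2, -0.9]
opening: 0.199
grip_force: 59.2
t 22.9 tcp [485.4 266.8 208.5] yaw -19.52 tilt [-0.0009 -0.0007] F [ 0.16  0.23 -0.87] M [-0.01  0.05 -0.01] open mm 17.0 grip 59.2 q [-0.96  0.31  0.48  1.87 -0.17  1.   -0.75]
time: 23.82
tcp_pos: [0.4857, 0.267, 0.1391]
orientation: [0.817, 0.577, -0.0, 0.0]
ft_force: [-0.6, -0.7, -0.9]
opening: 0.201
grip_force: 59.2
t 23.82 tcp [485.7 267.  139.1] yaw -19.52 tilt [ 0.     -0.0001] F [-0.57 -0.7  -0.94] M [-0.02  0.02  0.04] open mm 17.2 grip 59.2 q [-0.93  0.4   0.45  1.94 -0.23  0.85 -0.7 ]
```

```bash
python3 -m inch '[{"travel":[0,-1,-1.5],"rot":[0,0,0],"fingers":5},{"travel":[0,0,-1.5],"rot":[0,0,0],"fingers":5},{"travel":[0,0,-1.2],"rot":[0,0,0],"fingers":5},{"travel":[0,0,-1],"rot":[0,0,0],"fingers":5},{"travel":[0,0,-0.5],"rot":[0,0,0],"fingers":5},{"travel":[0,0,0],"rot":[0,0,0],"fingers":5},{"travel":[0,0,0],"rot":[0,0,0],"fingers":5}]'
python3 -c "
from h import *
st()"
```

```text
time: 24.4
tcp_pos: [0.4857, 0.266, 0.1336]
orientation: [0.817, 0.577, 0.0, 0.0]
ft_force: [0.0, 0.1, 0.0]
opening: 0.204
grip_force: 59.4
t 24.4 tcp [485.7 266.  133.6] yaw -19.53 tilt [0.0001 0.0001] F [0.05 0.06 0.01] M [ 0.01  0.02 -0.02] open mm 17.5 grip 59.4 q [-0.93  0.4   0.45  1.95 -0.23  0.84 -0.7 ]
```

```bash
python3 -m inch '[{"travel":[0,0,0],"rot":[0,0,0],"fingers":20},{"travel":[0,0,0],"rot":[0,0,0],"fingers":24},{"travel":[0,0,0],"rot":[0,0,0],"fingers":30},{"travel":[0,0,0],"rot":[0,0,0],"fingers":45},{"travel":[0,0,0],"rot":[0,0,0],"fingers":60},{"travel":[0,0,0],"rot":[0,0,0],"fingers":60},{"travel":[0,0,5],"rot":[0,0,0],"fingers":60},{"travel":[0,0,10],"rot":[0,0,0],"fingers":60},{"travel":[0,0,15],"rot":[0,0,0],"fingers":60},{"travel":[0,0,20],"rot":[0,0,0],"fingers":60},{"travel":[0,0,20],"rot":[0,0,0],"fingers":60},{"travel":[0,0,20],"rot":[0,0,0],"fingers":60},{"travel":[0,0,20],"rot":[0,0,0],"fingers":60},{"travel":[0,0,10],"rot":[0,0,0],"fingers":60}]'
python3 -m inch '[{"travel":[-10,10,10],"rot":[0,0,0],"fingers":60},{"travel":[-15,20,0],"rot":[0,0,0],"fingers":60},{"travel":[-15,25,0],"rot":[0,0,0],"fingers":60},{"travel":[-15,25,0],"rot":[0,0,0],"fingers":60},{"travel":[-15,25,0],"rot":[0,0,0],"fingers":60},{"travel":[-15,25,0],"rot":[0,0,0],"fingers":60},{"travel":[-15,25,0],"rot":[0,0,0],"fingers":60},{"travel":[-15,25,0],"rot":[0,0,0],"fingers":60},{"travel":[-10,20,0],"rot":[0,0,0],"fingers":60},{"travel":[-10,10,0],"rot":[0,0,0],"fingers":60},{"travel":[0,0,0],"rot":[0,0,0],"fingers":60},{"travel":[0,0,0],"rot":[0,0,0],"fingers":60}]'
python3 - <<'E'
from h import *
st(); t=snap('top','k0.png'); s=snap('scene','l0.png')
a=cv2.resize(t['frame'][140:340,120:520],(800,400),interpolation=3)[:,:,::-1]
b=cv2.resize(s['frame'][170:270,180:280],(400,400),interpolation=3)[:,:,::-1]
c=cv2.resize(t['frame'][165:265,120:220],(400,400),interpolation=3)[:,:,::-1]
cv2.imwrite('pics/m.png',cv2.resize(np.vstack([a,np.hstack([b,c])]),(600,600)))
E
```

```text
time: 25.57
tcp_pos: [0.487, 0.2664, 0.2571]
orientation: [0.817, 0.577, 0.003, -0.0]
ft_force: [0.3, 0.4, -0.1]
opening: 0.703
grip_force: 0.0
time: 26.57
tcp_pos: [0.3507, 0.4754, 0.2634]
orientation: [0.817, 0.577, -0.0, 0.001]
ft_force: [-0.3, -0.2, -0.9]
opening: 0.699
grip_force: 0.0
t 26.57 tcp [350.7 475.4 263.4] yaw -19.49 tilt [ 0.0003 -0.0011] F [-0.3  -0.22 -0.91] M [-0.02 -0.01 -0.01] open mm 59.7 grip 0.0 q [-1.3   0.31  0.38  1.72 -0.13  1.13 -1.23]
```

View pics/m.png

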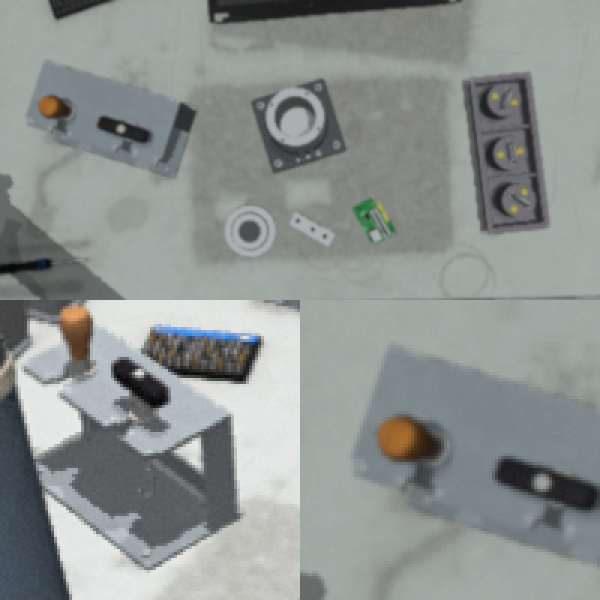

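The final picture shows the hook and awl hanging in their notches, the barrel empty and three packs upright in the tray. The gripper is clear of everything.

```bash
python3 -c "
from rig import order
print(order.close_job())"
```

```text
the job is handed in; nothing more can be done
None
```

The job is handed in: the pack was drawn out with the hook and stands upright in the empty bay, the other two packs are still standing, and the hook is back in its rack beside the awl, at about 27 s of the 72 s allowed.

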